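# Put the lids back on the washed canisters

## Task

The four canisters in the staff kitchen are washed and dry, and their bamboo lids are stacked on the drying mat. Take the stack apart and close each canister with its own lid, the one that matches it in shape and size: plug down in the mouth, cap flat on the rim all round and lined up with the canister. Leave the canisters standing where they are, and do not knock over or push away the coffee cup and the bottle next to them.

Things in the scene. Friction and masses are not known exactly. Their poses are not given: they have to be found in the camera images.
- lid_small: Bamboo lid, 25 mm high in all: a flat wooden cap 16 mm thick with a thin dark groove near the edge of its top, round, 48 mm across, over a white silicone plug 9 mm deep and 22 mm across. Loose, about 25 g. Origin: centre of the plug's underside; z up through the cap. At the start it is the top of the stack of four lids, resting by its plug on lid_round's cap (anywhere within 4 mm of its centre).
- lid_round: Bamboo lid, 25 mm high in all: a flat wooden cap 16 mm thick with a thin dark groove near the edge of its top, round, 60 mm across, over a white silicone plug 9 mm deep and 34 mm across. Loose, about 40 g. Origin: centre of the plug's underside; z up through the cap. At the start it is second from the top, resting by its plug on lid_square's cap, a few mm off centre.
- lid_square: Bamboo lid, 25 mm high in all: a flat wooden cap 16 mm thick with a thin dark groove near the edge of its top, square, 66 x 66 mm, over a white silicone plug 9 mm deep and 38 x 38 mm. Loose, about 55 g. Origin: centre of the plug's underside; z up through the cap; x and y parallel to the sides. At the start it is third from the top, resting by its plug on lid_oblong's cap, a few mm off centre and turned up to 0.3 rad from it.
- lid_oblong: Bamboo lid, 25 mm high in all: a flat wooden cap 16 mm thick with a thin dark groove near the edge of its top, a rectangle 114 mm (along x) x 68 mm (along y), over a white silicone plug 9 mm deep and 86 x 40 mm. Loose, about 85 g. Origin: centre of the plug's underside; z up through the cap; x along the long side. At the start it is the bottom of the stack, on a fixed grey drying mat 150 x 110 x 4 mm that lies on the table.
- can_small: Grey-blue stoneware canister, open at the top and empty, round, 41 mm outside, 62 mm high; mouth 34 mm across, inner floor 5 mm up. Loose, about 160 g, upright on the table. Origin: centre of its underside; z up. Closed by lid_small: seated, that lid's cap lies on the rim, so the lid's origin is 53 mm above this one's.
- can_round: Grey-blue stoneware canister, open at the top and empty, round, 53 mm outside, 105 mm high; mouth 46 mm across, inner floor 5 mm up. Loose, about 340 g, upright on the table. Origin: centre of its underside; z up. Closed by lid_round: seated, that lid's cap lies on the rim, so the lid's origin is 96 mm above this one's.
- can_square: Grey-blue stoneware canister, open at the top and empty, square, 58 x 58 mm outside, 85 mm high; mouth 50 x 50 mm, inner floor 5 mm up. Loose, about 400 g, upright on the table. Origin: centre of its underside; z up; x and y parallel to the sides. Closed by lid_square (any of the four quarter turns): seated, that lid's cap lies on the rim, so the lid's origin is 76 mm above this one's.
- can_oblong: Grey-blue stoneware canister, open at the top and empty, rectangular, 106 mm (along x) x 60 mm (along y) outside, 60 mm high; mouth 98 x 52 mm, inner floor 5 mm up. Loose, about 420 g, upright on the table. Origin: centre of its underside; z up; x along the long side. Closed by lid_oblong (either way round): seated, that lid's cap lies on the rim, so the lid's origin is 51 mm above this one's.
- paper_cup: Bystander: lidded paper coffee cup with a brown sleeve, 119 mm high, up to 87 mm across, standing loose at the back of the work area. Origin: centre of its underside, z up.
- drink_bottle: Bystander: small amber drink bottle with a paper label and yellow cap, 168 mm high, 62 mm across (the tallest thing in the work area), standing loose at the back. Origin: centre of its underside, z up.

How it is judged:
By the outcome, as a careful person would: the job done as asked, in the order asked, and still so for the second after the job is handed in, with the robot touching nothing.
It also fails if it takes over 122 s, if anything falls off the work surface, if the arm or the gripper's body presses on something with over 40 N, if the wrist force passes 120 N, or if a joint passes its speed limit or range.

## Robot

A 6-joint arm with a two-finger parallel gripper is mounted at the origin on the work surface. World frame = base frame: x ahead of the robot, y to its left, z up, the work surface at z = 0. Lengths are in m, angles in rad, forces in N, time in s.
With the tool pointing down it reaches from about 0.425 to 0.95 m from the base axis. Payload 3.5 kg.
Tool frame: the origin (TCP) lies at the very end of the fingers, on their centre line; the grasp point (between the pads) lies 19 mm behind it; z points along the fingers, y is the line along which they close (so a half turn about z gives the same grasp; the last joint's range is limited). The gripper opens to 85 mm and grips with 20 to 120 N. Pads are 22 mm wide; open, the fingers measure 114 mm over their backs; the gripper's body (76 mm by 85 mm) begins 54 mm behind the grasp point. The pads swing forward as they close: fully open they stand 13 mm farther back than shut.
Start: joints at [-1.259, 0.286, 1.577, -0, 1.279, -0.15], TCP at [0.301, -0.604, 0.231] pointing down, gripper open.
Joint ranges: [-2.77, 2.77], [-0.9, 2.22], [0.21, 2.48], [-1.53, 4.67], [0.24, 2.81], [-2.84, 2.84]. Speed limits (rad/s): [2.79, 2.79, 3.14, 3.14, 3.14, 3.14].

## Interface

Orientations are given as a unit quaternion [w, x, y, z].
In Python, from station import env gives the robot as it stands. Calls block until the motion is done:
- env.move_ptp(position, orientation): joint-space move of the TCP to a pose.
- env.move_straight(position, feed=0.15, orientation=None, contact_N=None): straight line of the TCP; orientation=None keeps the orientation; feed is the mean speed in m/s. With contact_N (N) it stops when the force on the tool has changed by that much, and returns True; else False.
- env.goto_joints(angles): joint-space move.
- env.move_gripper(opening): opening from 0.0 (shut) to 1.0 (fully open); the grip force is fixed at half the most; returns when the fingers have stopped.
- env.hold(seconds).
- env.ik(position, orientation): joint angles nearest the present ones, or None.
- env.camera(name): name is "scene" or "top" or "wrist"; returns a dict with "frame" (480x640x3 uint8, red, green, blue), "fx", "fy", "cx", "cy" (pixels), "extrinsics" (4x4, takes a point from camera to world coordinates); the wrist camera has in their place "hand_eye" (4x4, takes a point from camera to tool coordinates, whose origin is the TCP and whose axes are the flange's). Camera axes: x right, y down, z forward; pixel columns grow to the right and rows downward; lengths in m; the calibration is good to about 2 mm. A picture is of the moment at which its call begins: read the wrist's pose just before it. There is no depth.
A pose or a line that the arm cannot do raises env.MotionError and nothing moves.
- env.hand_in(): hands the job in; it is judged then, once.
Readings, each from a call of its own:
- env.read_clock(): time.
- env.read_joint_positions(): joint angles.
- env.read_qd(): joint speeds.
- env.read_tau(): joint torques, N m.
- env.read_tcp_pos(): TCP position.
- env.read_tool_rot(): TCP orientation.
- env.read_contact_force(): force on the tool from outside, world axes, zero at the start.
- env.read_ft_torque(): the same for the moment, N m.
- env.read_finger_gap(): opening from 0.0 (shut) to 1.0 (fully open).
- env.read_gripper_force(): force on a finger pad.
Only numpy, scipy, OpenCV 4.12 (cv2) and the standard library are available. Lean on these libraries where they do the work, as an engineer would, in place of code of your own. Each camera call takes 0.05 s, during which the arm holds its last target. There are 200 camera calls.

## Working session

There is one attempt and no reset: what is moved stays moved. The work goes in short steps, each a Python script; the robot and the scene stay as the last script left them, time stands still between calls to the robot, and variables do not carry over. Pictures are saved under pics/ and viewed, at most 14 in all, crops included, and the job is handed in when it is done.

```bash
ls; mkdir -p pics; python3 - <<'E'
from station import env
import cv2,numpy as np
np.set_printoptions(precision=4,suppress=True)
for n in("scene","top"):
    c=env.camera(n); cv2.imwrite(f"pics/{n}0.png",c["frame"][:,:,::-1]); print(n,c["fx"],c["fy"],c["cx"],c["cy"],c["extrinsics"])
print(env.camera("wrist")["hand_eye"],env.read_tool_rot(),env.read_clock())
E
```

```text
pics
scene 521.0368082187381 521.0368082187381 325.4678400856107 239.95487015870702 [[ 0.7745  0.5391 -0.3309  0.8592]
 [ 0.6324 -0.6496  0.4219 -0.3975]
 [ 0.0125 -0.5361 -0.8441  0.8591]
 [ 0.      0.      0.      1.    ]]
top 539.7414361435356 539.7414361435356 324.3161685161163 237.3814768471611 [[-0.004  -0.9979  0.0644  0.4755]
 [-1.      0.0041  0.0012  0.0035]
 [-0.0015 -0.0644 -0.9979  1.3135]
 [ 0.      0.      0.      1.    ]]
[[-0.0001 -0.9598 -0.2806  0.0719]
 [ 1.     -0.0001 -0.0001 -0.0004]
 [ 0.     -0.2806  0.9598 -0.1422]
 [ 0.      0.      0.      1.    ]] [-0.0009  0.9735  0.2288 -0.0001] 0.15
```

View pics/scene0.png

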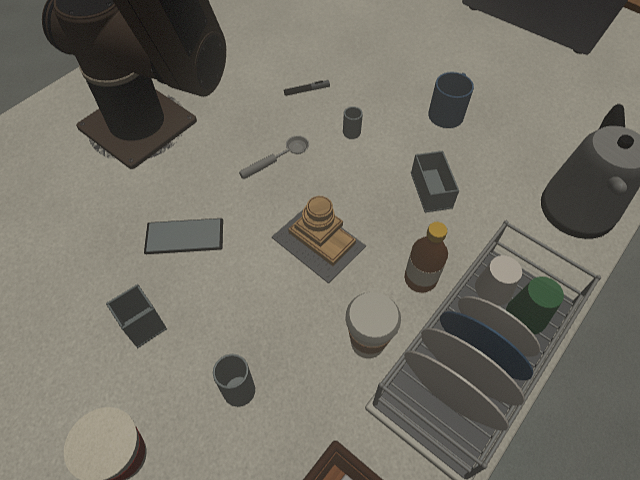

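View pics/top0.png

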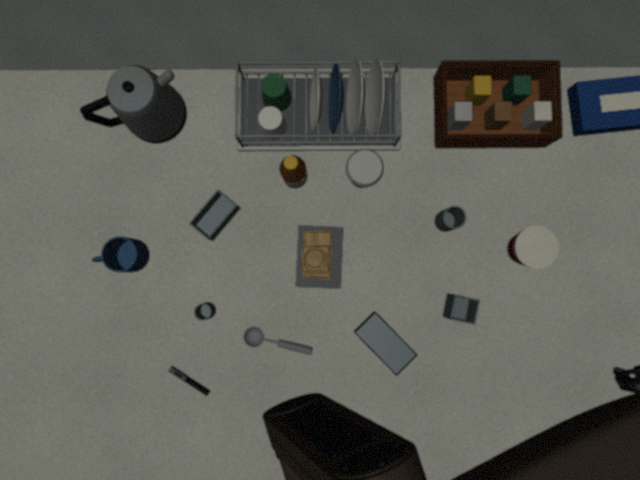

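Scene and top images, top-image pixels: stack (317,255), oblong can (215,215), small can (205,311), round can (450,218), square can (461,308), bottle (292,168), cup (364,168). Scene-image pixels: stack top (320,203), small can mouth (352,112), round can mouth (232,366).

```bash
cat > h.py <<'E'
from station import env
import cv2,numpy as np
from scipy.spatial.transform import Rotation as R
np.set_printoptions(precision=4,suppress=True)
RIM=dict(small=.062,round=.105,square=.085,oblong=.060)
def rot(q): return R.from_quat(np.roll(q,-1)).as_matrix()
def cam(n):
    p,q=env.read_tcp_pos(),env.read_tool_rot(); c=env.camera(n)
    if n=="wrist":
        T=np.eye(4);T[:3,:3]=rot(q);T[:3,3]=p; c["extrinsics"]=T@c["hand_eye"]
    return c
def ray(c,uv,z):
    """world point at height z seen at pixels uv (N,2)"""
    uv=np.atleast_2d(uv).astype(float);E=c["extrinsics"]
    d=np.c_[(uv[:,0]-c["cx"])/c["fx"],(uv[:,1]-c["cy"])/c["fy"],np.ones(len(uv))]@E[:3,:3].T
    return E[:3,3]+d*((z-E[2,3])/d[:,2])[:,None]
def proj(c,P):
    E=c["extrinsics"];p=(np.atleast_2d(P)-E[:3,3])@E[:3,:3]
    return np.c_[c["fx"]*p[:,0]/p[:,2]+c["cx"],c["fy"]*p[:,1]/p[:,2]+c["cy"]]
def down(yaw):
    """tool pointing down; tool x at angle yaw in world"""
    q=(R.from_euler('z',yaw)*R.from_quat([1,0,0,0])).as_quat(); return np.roll(q,1)
def warp(c,x,y,z,w=.16,n=400,yaw=0):
    """orthophoto of plane z about (x,y): col=+u axis, row=-v axis; u at angle yaw"""
    s=w/2; cs=np.array([[-s,s],[s,s],[s,-s],[-s,-s]])
    r=np.array([[np.cos(yaw),-np.sin(yaw)],[np.sin(yaw),np.cos(yaw)]])
    P=np.c_[cs@r.T+[x,y],np.full(4,z)]
    H=cv2.getPerspectiveTransform(proj(c,P).astype(np.float32),np.float32([[0,0],[n,0],[n,n],[0,n]]))
    return cv2.warpPerspective(c["frame"][:,:,::-1].copy(),H,(n,n))
E
python3 - <<'E'
from h import *
t=cam("top");s=cam("scene")
for n,uv,z in [("small",(205,310),.062),("round",(448,219),.105),("square",(461,308),.085),("oblong",(215,215),.060),("stacktop",(314,258),.104),("bottle",(291,163),.168),("cup",(365,167),.119)]:
    P=ray(t,uv,z)[0]; print(n,P,np.hypot(*P[:2]),"scene px",proj(s,P))
yaw=0.
# clean yaw candidates for each place
for x,y in [(.57,.25),(.48,-.24)]:
  for yaw in np.arange(-3,3.2,.5):
    q=env.ik([x,y,.25],down(yaw)); print(round(yaw,2),None if q is None else np.array(q))
E
```

```text
small [0.3896 0.2807 0.062 ] 0.4801877559114546 scene px [[351.2891 115.4262]]
round [ 0.5937 -0.2732  0.105 ] 0.6535043493187697 scene px [[233.931  360.9549]]
square [ 0.3934 -0.3034  0.085 ] 0.49680118975677934 scene px [[134.2768 303.1646]]
oblong [0.6097 0.26   0.06  ] 0.6628309773374554 scene px [[432.544  172.8653]]
stacktop [0.5073 0.0283 0.104 ] 0.508064879830608 scene px [[318.3629 205.6385]]
bottle [0.7096 0.0758 0.168 ] 0.7136211219434087 scene px [[434.8584 228.9545]]
cup [ 0.7098 -0.0866  0.119 ] 0.7151088241498812 scene px [[371.8382 313.9305]]
-3.0 [ 0.2505  0.1583  1.6934 -0.      1.29   -1.4619]
-2.5 [ 0.2505  0.1583  1.6934 -0.      1.29   -1.9619]
-2.0 [ 0.2505  0.1583  1.6934 -0.      1.29   -2.4619]
-1.5 None
-1.0 [ 0.2505  0.1583  1.6934 -0.      1.29    2.8213]
-0.5 [ 0.2505  0.1583  1.6934 -0.      1.29    2.3213]
0.0 [ 0.2505  0.1583  1.6934 -0.      1.29    1.8213]
0.5 [ 0.2505  0.1583  1.6934 -0.      1.29    1.3213]
1.0 [ 0.2505  0.1583  1.6934 -0.      1.29    0.8213]
1.5 [ 0.2505  0.1583  1.6934 -0.      1.29    0.3213]
2.0 [ 0.2505  0.1583  1.6934 -0.      1.29   -0.1787]
2.5 [ 0.2505  0.1583  1.6934 -0.      1.29   -0.6787]
3.0 [ 0.2505  0.1583  1.6934 -0.      1.29   -1.1787]
-3.0 [-0.6528 -0.035   1.8964 -0.      1.2803 -2.3652]
-2.5 None
-2.0 None
-1.5 [-0.6528 -0.035   1.8964 -0.      1.2803  2.418 ]
-1.0 [-0.6528 -0.035   1.8964 -0.      1.2803  1.918 ]
-0.5 [-0.6528 -0.035   1.8964 -0.      1.2803  1.418 ]
0.0 [-0.6528 -0.035   1.8964 -0.      1.2803  0.918 ]
0.5 [-0.6528 -0.035   1.8964 -0.      1.2803  0.418 ]
1.0 [-0.6528 -0.035   1.8964 -0.      1.2803 -0.082 ]
1.5 [-0.6528 -0.035   1.8964 -0.      1.2803 -0.582 ]
2.0 [-0.6528 -0.035   1.8964 -0.      1.2803 -1.082 ]
2.5 [-0.6528 -0.035   1.8964 -0.      1.2803 -1.582 ]
3.0 [-0.6528 -0.035   1.8964 -0.      1.2803 -2.082 ]
```

```bash
python3 - <<'E'
from h import *
import pickle
D={}
for n,x,y,z in [("square",.3934,-.3034,.085),("round",.5937,-.2732,.105),("oblong",.6097,.26,.06),("small",.3896,.2807,.062),("stack",.5073,.0283,.104)]:
    env.move_ptp([x,y,z+.14],down(np.arctan2(y,x)+np.pi/2)); D[n]=c=cam("wrist"); D[n]["xyz"]=(x,y,z)
pickle.dump(D,open("tour.pkl","wb")); print(env.read_clock())
T=[cv2.resize(D[n]["frame"][:,:,::-1],(400,300)) for n in D]
T.append(warp(D["stack"],*D["stack"]["xyz"],n=400)[:300])
cv2.imwrite("pics/tour.png",np.vstack([np.hstack(T[:2]),np.hstack(T[2:4])]))
cv2.imwrite("pics/stack.png",D["stack"]["frame"][:,:,::-1])
E
```

```text
6.4333
```

View pics/tour.png

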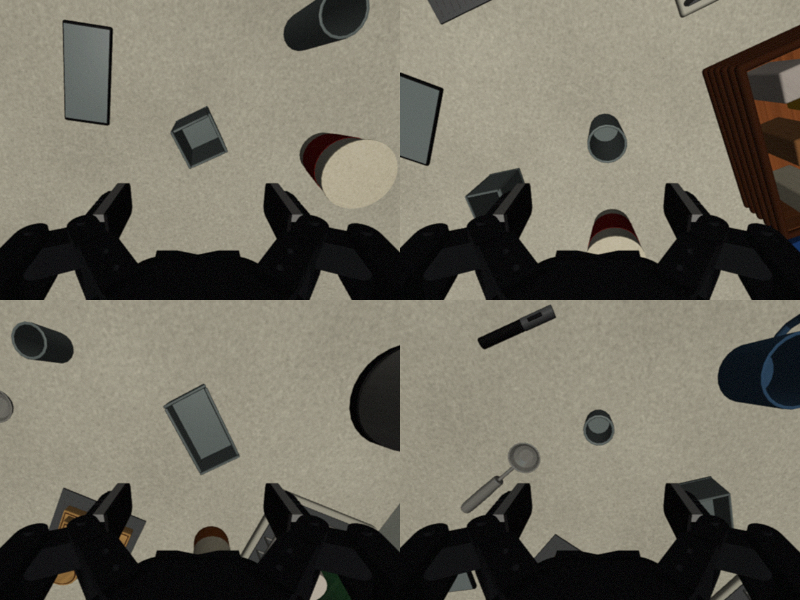

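View pics/stack.png

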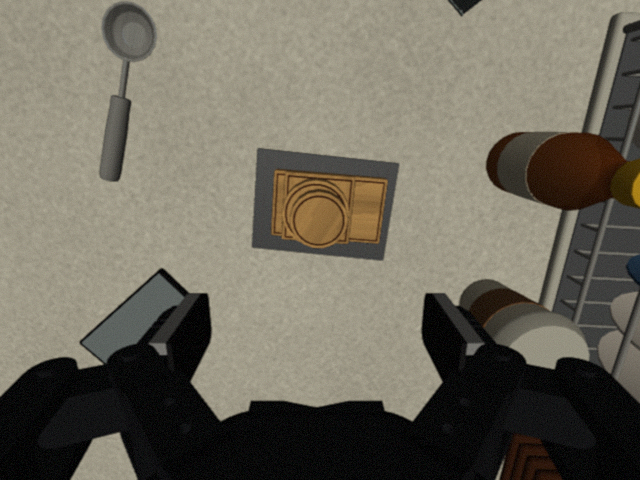

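The wrist pictures show all four cans clearly near the image centre: square (398,275 full-res), round (412,275), oblong (402,258), small (398,255). They also show the stack with the small lid at (318,220) and the bottle and cup well clear. Next I fit the known outlines to the edges.

```bash
cat >> h.py <<'E'
from scipy.optimize import minimize
def outline(kind,a,b=None):
    if kind=="c":
        t=np.linspace(0,2*np.pi,120,endpoint=False); return a/2*np.c_[np.cos(t),np.sin(t)]
    t=np.linspace(-.5,.5,40); o=np.full(40,.5)
    return np.r_[np.c_[t,o],np.c_[t,-o],np.c_[o,t],np.c_[-o,t]]*[a,b]
CAN=dict(small=[("c",.041),("c",.034)],round=[("c",.053),("c",.046)],square=[("r",.058,.058),("r",.050,.050)],oblong=[("r",.106,.060),("r",.098,.052)])
LID=dict(small=[("c",.048)],round=[("c",.060)],square=[("r",.066,.066)],oblong=[("r",.114,.068)])
def pts(spec,x,y,z,a):
    P=np.vstack([outline(*s) for s in spec]); r=np.array([[np.cos(a),-np.sin(a)],[np.sin(a),np.cos(a)]])
    return np.c_[P@r.T+[x,y],np.full(len(P),z)]
def fit(c,spec,x,y,z,yaws=None,rng=.012):
    g=cv2.cvtColor(c["frame"],cv2.COLOR_RGB2GRAY); S=2
    g=cv2.GaussianBlur(cv2.resize(g,None,fx=S,fy=S,interpolation=cv2.INTER_CUBIC),(0,0),1.5)
    dt=np.minimum(cv2.distanceTransform(255-cv2.Canny(g,15,40),cv2.DIST_L2,5)/S,4.)
    def cost(p):
        uv=(proj(c,pts(spec,p[0],p[1],z,p[2]))+.5)*S-.5
        return cv2.remap(dt,uv[:,0].astype(np.float32),uv[:,1].astype(np.float32),1).mean()
    if yaws is None: yaws=[0] if spec[0][0]=="c" else np.arange(0,np.pi if spec[0][1]!=spec[0][2] else np.pi/2,.06)
    G=[(cost((x+i,y+j,a)),x+i,y+j,a) for i in np.arange(-rng,rng+.001,.003) for j in np.arange(-rng,rng+.001,.003) for a in yaws]
    best=min((minimize(cost,q[1:],method="Nelder-Mead",options=dict(initial_simplex=np.array(q[1:])+np.array([[0,0,0],[.002,0,0],[0,.002,0],[0,0,.05]]))) for q in sorted(G)[:6]),key=lambda r:r.fun)
    return best.x,best.fun
def draw(c,specs):
    im=cv2.resize(c["frame"][:,:,::-1],None,fx=3,fy=3,interpolation=cv2.INTER_CUBIC)
    for spec,x,y,z,a in specs:
        for u,v in (proj(c,pts(spec,x,y,z,a))+.5)*3: cv2.circle(im,(int(u),int(v)),0,(0,0,255),-1)
    u,v=(proj(c,[x,y,z])[0]*3).astype(int); return im[max(v-150,0):,max(u-200,0):][:300,:400]
E
python3 - <<'E'
from h import *
import pickle
D=pickle.load(open("tour.pkl","rb")); res={};I=[]
for n in CAN:
    x,y,z=D[n]["xyz"]; p,f=fit(D[n],CAN[n],x,y,z); res["can_"+n]=p; print(n,p,f,"px"); I.append(draw(D[n],[(CAN[n],*p[:2],z,p[2])]))
cv2.imwrite("pics/fit.png",np.vstack([np.hstack(I[:2]),np.hstack(I[2:])]))
c=D["stack"];x,y,z=c["xyz"];S=[];a0=None
for n,z,uv in [("small",.104,(319,220)),("round",.079,(319,213)),("square",.054,(318,209)),("oblong",.029,(330,206))]:
    x,y=ray(c,uv,z)[0,:2]
    p,f=fit(c,LID[n],x,y,z); res["lid_"+n]=p; print(n,(x,y),p,f); S.append((LID[n],*p[:2],z,p[2]))
cv2.imwrite("pics/fits.png",cv2.resize(draw(c,S),(800,600)))
pickle.dump(res,open("res.pkl","wb"))
E
```

```text
small [ 0.3869  0.2901 -0.0027] 0.36401456594467163 px
round [ 0.6004 -0.2857 -0.0818] 0.38217970728874207 px
square [ 0.3921 -0.3104  1.3542] 0.3929813802242279 px
oblong [0.6133 0.2689 2.4484] 0.38980260491371155 px
small (np.float64(0.5097835110567973), np.float64(0.029898821628702943)) [0.5075 0.0341 0.0676] 0.38343238830566406
round (np.float64(0.5099618121399717), np.float64(0.02994041504460486)) [0.5075 0.0288 0.0242] 0.48928940296173096
square (np.float64(0.5093091776020415), np.float64(0.027996301310766317)) [0.5032 0.0281 1.5378] 0.49328097701072693
oblong (np.float64(0.521711885403148), np.float64(0.026311716783220085)) [0.5194 0.0238 3.1188] 0.5994505882263184
```

View pics/fit.png

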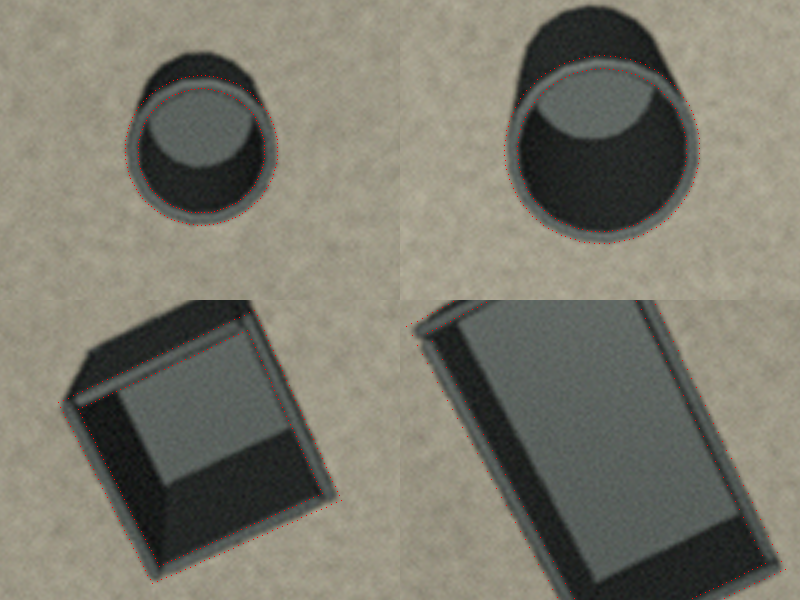

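View pics/fits.png

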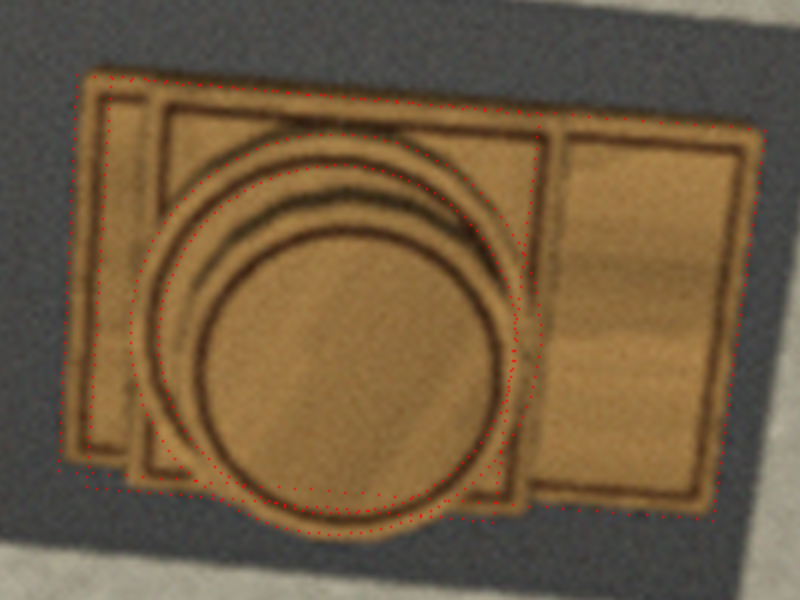

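The can fits lie right on the rims. The stack fits are poor: the small lid locked onto the wrong edges, and its groove circle is centred at (348,375) in the crop. I'll refit the lids using the groove, and check the cans against the fixed cameras.

```bash
python3 - <<'E'
from h import *
import pickle
D=pickle.load(open("tour.pkl","rb")); res=pickle.load(open("res.pkl","rb"));c=D["stack"]
for n,z,uv in [("small",.104,(319,220)),("round",.079,(319,213))]:
    x,y=ray(c,uv,z)[0,:2]; d=LID[n][0][1]
    for i in (.0015,.002,.0025,.003,.0035):
        p,f=fit(c,[("c",d),("c",d-2*i)],x,y,z,rng=.006); print(n,i,(x,y),p[:2],f)
for cn in("top","scene"):
    c=cam(cn)
    for n in CAN:
        P=res["can_"+n]; p,f=fit(c,CAN[n][:1],*P[:2],RIM[n],yaws=[P[2]],rng=.015); print(cn,n,p[:2]-P[:2],f)
E
```

```text
small 0.0015 (np.float64(0.5097835110567973), np.float64(0.029898821628702943)) [0.5093 0.0308] 0.5309534668922424
small 0.002 (np.float64(0.5097835110567973), np.float64(0.029898821628702943)) [0.5118 0.0315] 0.5363208651542664
small 0.0025 (np.float64(0.5097835110567973), np.float64(0.029898821628702943)) [0.5094 0.0319] 0.4921075403690338
small 0.003 (np.float64(0.5097835110567973), np.float64(0.029898821628702943)) [0.5092 0.0294] 0.3996725082397461
small 0.0035 (np.float64(0.5097835110567973), np.float64(0.029898821628702943)) [0.5082 0.0297] 0.49460679292678833
round 0.0015 (np.float64(0.5099618121399717), np.float64(0.02994041504460486)) [0.5068 0.0303] 0.5042279958724976
round 0.002 (np.float64(0.5099618121399717), np.float64(0.02994041504460486)) [0.5076 0.0286] 0.5025668740272522
round 0.0025 (np.float64(0.5099618121399717), np.float64(0.02994041504460486)) [0.5093 0.028 ] 0.4829944670200348
round 0.003 (np.float64(0.5099618121399717), np.float64(0.02994041504460486)) [0.5066 0.0289] 0.4472302496433258
round 0.0035 (np.float64(0.5099618121399717), np.float64(0.02994041504460486)) [0.508  0.0285] 0.5188049077987671
top small [ 0.0015 -0.0107] 0.6467761993408203
top round [-0.0027  0.0009] 0.6623275876045227
top square [-0.0006  0.0009] 0.5322763919830322
top oblong [-0.001  -0.0059] 0.4708464741706848
scene small [0.0033 0.0036] 1.3274253606796265
scene round [-0.0009 -0.0016] 0.6301863193511963
scene square [-0.0003 -0.0009] 0.30377519130706787
scene oblong [ 0.0006 -0.0025] 0.46152180433273315
```

```bash
cat >> h.py <<'E'
def retr(o): # finger-tip retraction at opening o (linkage model: 13 mm at 1)
    return .057*(.9947-np.sqrt(1-(.745*o-.103)**2))
def pick(x,y,z0,yaw,width,zlift=.2):
    """grip a lid whose origin is at (x,y,z0); returns TCP height over lid origin"""
    h=.009-.006-retr(width/.085)
    env.move_gripper(min(1,(width+.016)/.085))
    env.move_ptp([x,y,z0+.08],down(yaw)); 
    hit=env.move_straight([x,y,z0+h],feed=.08,contact_N=8)
    z=env.read_tcp_pos()[2]; env.move_gripper(0)
    print("pick hit",hit,"z err",z-z0-h,"gap mm",env.read_finger_gap()*85,"F",env.read_gripper_force())
    env.move_straight([x,y,max(zlift,z0+.08)],feed=.15); print("gap after lift",env.read_finger_gap()*85)
    return z-z0
def place(x,y,zl,yaw,h,width):
    """set lid down, lid origin to end at height zl"""
    env.move_ptp([x,y,zl+h+.05],down(yaw)); env.move_straight([x,y,zl+h+.015],feed=.1)
    hit=env.move_straight([x,y,zl+h-.003],feed=.03,contact_N=6)
    print("place hit",hit,"z err",env.read_tcp_pos()[2]-zl-h,env.read_contact_force())
    env.move_gripper(min(1,(width+.012)/.085)); env.move_straight([x,y,zl+h+.06],feed=.15)
def look(x,y,z,yaw):
    env.move_ptp([x,y,z+.14],down(yaw)); return cam("wrist")
def cspec(L,inset=.003): return [tuple([L[0]]+[d-2*i for d in L[1:]]) for i in (0,inset)]
E
python3 - <<'E'
from h import *
import pickle
res=pickle.load(open("res.pkl","rb"))
x,y=.5092,.0294; cx,cy=res["can_small"][:2]; cyaw=np.arctan2(cy,cx)+np.pi/2
h=pick(x,y,.079,np.arctan2(y,x)+np.pi/2,.048)
place(cx,cy,.053,cyaw,h,.048)
c=look(cx,cy,.078,cyaw)
p,f=fit(c,cspec(LID["small"][0]),cx,cy,.078,rng=.006); print(p[:2]-[cx,cy],f)
I=draw(c,[(cspec(LID["small"][0]),*p[:2],.078,0)])
x,y=.507,.0288
s=look(x,y,.079,np.arctan2(y,x)+np.pi/2)
p,f=fit(s,cspec(LID["round"][0]),x,y,.079,rng=.008); print("round",p,f)
J=draw(s,[(cspec(LID["round"][0]),*p[:2],.079,0)])
cv2.imwrite("pics/s1.png",np.hstack([I,J])); pickle.dump(s,open("s1.pkl","wb")); print(env.read_clock())
E
```

```text
pick hit False z err 0.0006304138544110001 gap mm 46.06909689391234 F 61.484599113464355
gap after lift 45.97611750336569
place hit True z err 0.0005349596568008722 [-0.3643 -0.2695  3.28  ]
[0.0009 0.0004] 0.47630852460861206
round [0.5065 0.029  0.0285] 0.41300076246261597
14.4333
```

View pics/s1.png

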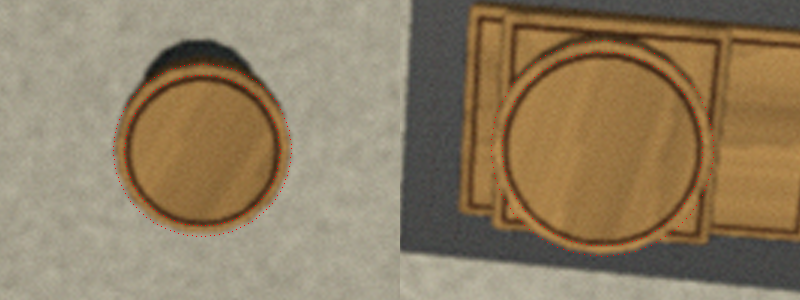

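The small lid sits within 1 mm of the can axis, and the round lid is fitted at crop (603,150). Now the round lid.

```bash
python3 - <<'E'
from h import *
import pickle
res=pickle.load(open("res.pkl","rb"))
x,y=.5068,.0290; cx,cy=res["can_round"][:2]; cyaw=np.arctan2(cy,cx)+np.pi/2
h=pick(x,y,.054,np.arctan2(y,x)+np.pi/2,.060)
place(cx,cy,.096,cyaw,h,.060)
c=look(cx,cy,.121,cyaw)
p,f=fit(c,cspec(LID["round"][0]),cx,cy,.121,rng=.006); print(p[:2]-[cx,cy],f)
I=draw(c,[(cspec(LID["round"][0]),*p[:2],.121,0)])
x,y=.5055,.028
s=look(x,y,.054,np.arctan2(y,x)+np.pi/2); D=[]
p,f=fit(s,cspec(LID["square"][0]),x,y,.054,yaws=np.arange(1.2,1.9,.03),rng=.009); print("square",p,f); D.append((cspec(LID["square"][0]),*p[:2],.054,p[2]))
q,f=fit(s,cspec(LID["oblong"][0]),.5194,.0238,.029,yaws=np.arange(-.3,.3,.03),rng=.009); print("oblong",q,f); D.insert(0,(cspec(LID["oblong"][0]),*q[:2],.029,q[2]))
cv2.imwrite("pics/s2.png",np.hstack([I,draw(s,D)])); print(env.read_clock())
E
```

```text
pick hit False z err 0.0006037091586258156 gap mm 58.223643089641755 F 64.43069100379944
gap after lift 58.03551355839951
place hit True z err 0.0006837161131601974 [-0.2635 -0.1579  2.7931]
[0.0002 0.0001] 0.6118150353431702
square [0.5085 0.0308 1.5501] 0.42080503702163696
oblong [ 0.5195  0.0234 -0.0146] 0.615200400352478
22.7583
```

View pics/s2.png

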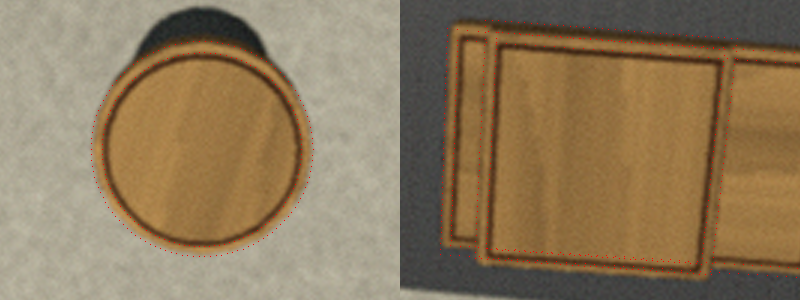

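Round lid is seated and within 0.3 mm of the can centre. The red outline near the bottom edge of the square lid (crop 490..708, y≈255-275) looks doubtful, so I'll zoom in.

```bash
python3 - <<'E'
from h import *
s=cam("wrist"); x,y=.5085,.0308
D=[]
for i in (.002,.0025,.003,.0035):
    p,f=fit(s,cspec(LID["square"][0],i),x,y,.054,yaws=np.arange(1.4,1.7,.02),rng=.009); print(i,p,f)
    if i==.003: im=draw(s,[(LID["square"],*p[:2],.054,p[2])])
w=warp(s,x,y,.054,w=.09,n=590); k=590/.09
cv2.rectangle(w,*[(int(295+a*.033*k),int(295+a*.033*k)) for a in (-1,1)],(0,0,255),1)
cv2.imwrite("pics/s3.png",w)
E
```

```text
0.002 [0.5078 0.0307 1.5501] 0.5036640167236328
0.0025 [0.5087 0.0305 1.546 ] 0.3738712668418884
0.003 [0.5085 0.0307 1.5469] 0.4147574305534363
0.0035 [0.5092 0.0288 1.5467] 0.5260542631149292
```

View pics/s3.png

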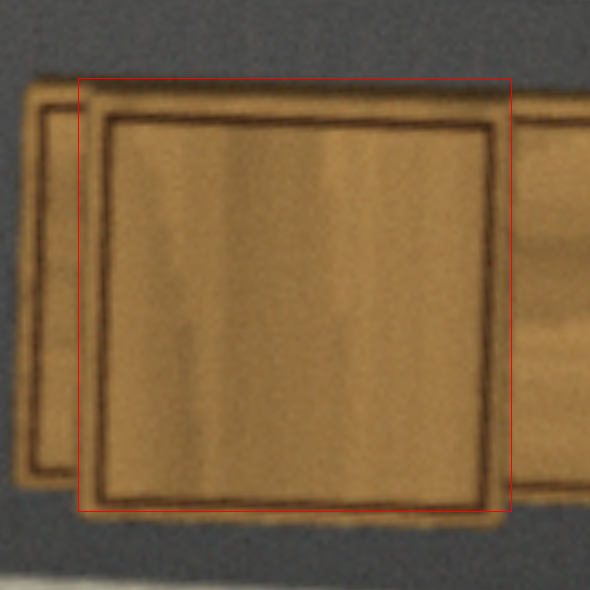

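Orthophoto: the groove corners are (108,120), (493,125), (486,507), (99,500), so the lid centre is at x≈.509, y≈.0285 with yaw ≈ -0.02. The fit was about 2 mm off in y. I'll use the corrected values.

```bash
python3 - <<'E'
from h import *
import pickle
res=pickle.load(open("res.pkl","rb"))
cx,cy,ca=res["can_square"]
h=pick(.509,.0285,.029,np.pi/2-.02,.066)
place(cx,cy,.076,ca,h,.066)
c=look(cx,cy,.101,ca)
w=warp(c,cx,cy,.101,w=.09,n=400,yaw=ca);k=400/.09
cv2.rectangle(w,*[(int(200+a*.033*k),int(200+a*.033*k)) for a in (-1,1)],(0,0,255),1)
x,y=.5195,.0260
s=look(x,y,.029,np.pi/2)
p,f=fit(s,cspec(LID["oblong"][0],.0035),x,y,.029,yaws=np.arange(-.2,.2,.02),rng=.008);print("oblong",p,f)
v=warp(s,x,y,.029,w=.13,n=400,yaw=0);k=400/.13
cv2.rectangle(v,*[(int(200+a*.057*k),int(200+a*.034*k)) for a in (-1,1)],(0,0,255),1)
cv2.imwrite("pics/s4.png",np.hstack([w,v])); print(env.read_clock())
E
```

```text
pick hit False z err 0.0005960899350900854 gap mm 64.41261588109944 F 67.67509460449219
gap after lift 64.84149143364921
place hit True z err 0.0005137860475907044 [-1.501   0.7203  3.9776]
oblong [ 0.5202  0.025  -0.0285] 0.6397334933280945
31.525
```

View pics/s4.png

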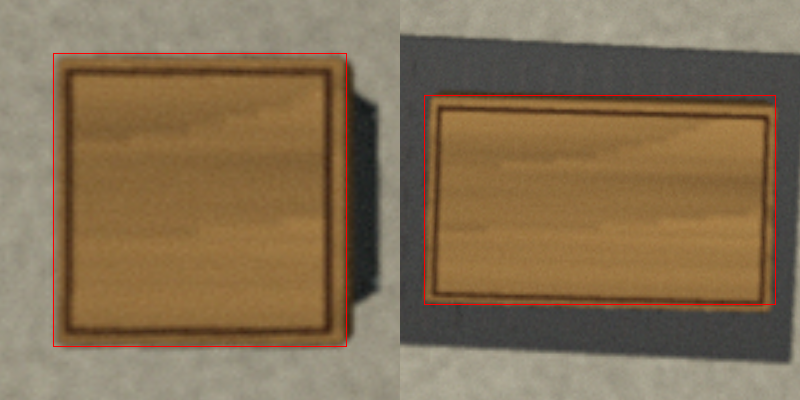

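Square lid is aligned (groove centre at crop (199,202), with 200,200 ideal). The oblong lid's groove centre gives x .520, y .0243 and yaw -.0275.

```bash
python3 - <<'E'
from h import *
import pickle
res=pickle.load(open("res.pkl","rb"))
cx,cy,ca=res["can_oblong"]
h=pick(.520,.0243,.004,np.pi-.0275,.068)
place(cx,cy,.051,ca,h,.068)
c=look(cx,cy,.076,ca)
w=warp(c,cx,cy,.076,w=.13,n=400,yaw=ca);k=400/.13
cv2.rectangle(w,*[(int(200+a*.057*k),int(200+a*.034*k)) for a in (-1,1)],(0,0,255),1)
env.move_ptp([.45,-.05,.35],down(np.pi/2))
t=cam("scene")["frame"][:,:,::-1]
cv2.imwrite("pics/s5.png",np.hstack([w,cv2.resize(t,(400,300)).copy() if 0 else cv2.copyMakeBorder(cv2.resize(t,(400,300)),0,100,0,0,0)])); print(env.read_clock())
E
```

```text
pick hit False z err 0.000634046348971194 gap mm 66.32488429246128 F 68.61210465431213
gap after lift 66.46023166380257
place hit True z err 0.0005787836667076503 [ 0.5964 -0.4084  2.8664]
41.0917
```

View pics/s5.png

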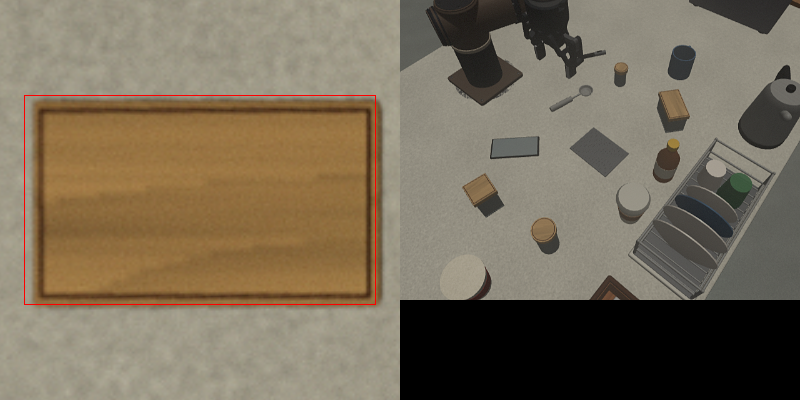

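Oblong lid is seated but about 1.6 mm off along its length (groove spans x 40..370, centre 205). The other lids, cup and bottle look right in the scene view. There is time left, so I'll nudge it and then hand in.

```bash
python3 - <<'E'
from h import *
import pickle
cx,cy,ca=pickle.load(open("res.pkl","rb"))["can_oblong"]
d=-.0016*np.array([np.cos(ca),np.sin(ca)])
h=.003-retr(.8)+.0006
env.move_ptp([cx,cy,.051+h+.06],down(ca)); env.move_straight([cx,cy,.051+h],feed=.08,contact_N=8)
env.move_gripper(0); 
env.move_straight([cx,cy,.051+h+.005],feed=.03); x,y=np.array([cx,cy])+d
env.move_straight([x,y,.051+h+.005],feed=.02); print(env.read_contact_force())
print(env.move_straight([x,y,.051+h-.003],feed=.02,contact_N=6),env.read_tcp_pos()[2]-.051-h)
env.move_gripper(.95); env.move_straight([x,y,.051+h+.06],feed=.12)
c=look(cx,cy,.076,ca)
w=warp(c,cx,cy,.076,w=.13,n=400,yaw=ca);k=400/.13
cv2.rectangle(w,*[(int(200+a*.057*k),int(200+a*.034*k)) for a in (-1,1)],(0,0,255),1)
env.move_ptp([.45,-.05,.35],down(np.pi/2)); t=cam("scene")["frame"][:,:,::-1]
cv2.imwrite("pics/s6.png",np.hstack([w,t[60:460,50:450]])); print(env.read_clock())
E
```

```text
[-0.18    0.2359 -0.4638]
True 0.0014562855486249266
47.7
```

View pics/s6.png

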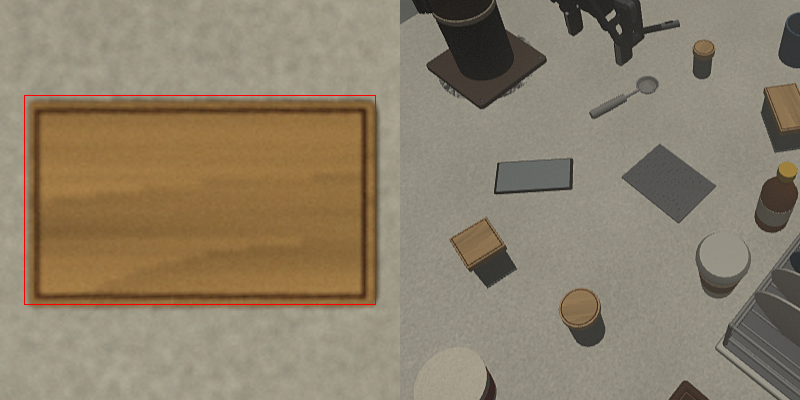

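The oblong lid is now centred (groove 36..366), and all four cans are closed with the cup and bottle still standing.

```bash
python3 -c "
from station import env
print(env.hand_in())"
```

```text
the job is handed in; nothing more can be done
None
```

All four canisters are closed with their own lids, each seated on contact at rim height and centred to about 1 mm in the wrist views; the cup and bottle still stand, and the job was handed in at about 48 s.

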